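# Load the parts tray into the demagnetiser and switch it on

### The arm

A 7-joint arm with a two-finger parallel gripper is mounted at the origin on the work surface. World frame = base frame: x ahead of the robot, y to its left, z up, the work surface at z = 0. Lengths are in m, angles in degrees, forces in N, time in s.
With the tool pointing down it reaches from about 0.425 to 1.025 m from the base axis. Payload 3.6 kg.
Tool frame: the origin (TCP) lies at the centre of the arm's flange, where the gripper is bolted on; the fingertips stand 173 mm ahead of it and the grasp point (between the pads) lies 155 mm ahead of it; z points along the fingers, y is the direction in which the jaws open and shut (so a half turn about z gives the same grasp; the last joint's range is limited). The gripper opens to 85 mm and grips with 20 to 120 N. Pads are 22 mm wide; open, the fingers measure 114 mm over their backs; the gripper's body (76 mm by 85 mm) begins 54 mm behind the grasp point. The pads swing forward as they close: fully open they stand 13 mm farther back than shut.
Start: joints at [61.106, 33.873, 2.773, 92.16, -1.908, 54.013, -1.931], TCP at [0.29, -0.665, 0.405] pointing down, gripper open.
Joint ranges: [-153.93, 153.93], [-27.13, 128.08], [-72.61, 78.16], [10.71, 143.7], [-87.88, 267.88], [4.46, 118.87], [-176.78, 176.78]. Speed limits (degrees/s): [147.25, 147.25, 180, 180, 180, 180, 180].

### API

Orientations are given as [roll, pitch, yaw] about the fixed x, y, z axes, in that order (R = Rz(yaw) Ry(pitch) Rx(roll)).
In Python, from workcell import state, cams, workorder, finder gives the robot as it stands.
- The arm moves only by the shell command python3 -m creep 'ROWS'. ROWS is text: rows parted by semicolons, each of 5 numbers parted by spaces: the shift along the world's x, y, z in mm, then the turn about the world's z in degrees, then the finger opening in mm, from 0 to 85.4. In form: dx dy dz roll grip; .... A call has 1 to 10 rows; each row shifts and turns the commanded pose from where the row before left it; what a row does not reach is not made up. A row lasts 1/12 s, in which the tool goes at most 41.7 mm and 7.16 degrees, less where a joint would pass 70% of its speed; a pose out of reach is approached as far as the arm can. A call is refused whole if a number of a shift passes 41.7 or a number of a turn 7.16, either way. A call with a gripper value outside its range is refused whole. The fingers move at their own pace and stop on an object; the grip force is fixed at half the most. Time passes only in rows, so rows that do not move let the fingers close. It gives the time, the measured TCP pose, the force and the opening at its end, in the units of the state.
- state(): the state, without advancing time (a new reading comes with each control period).
- cams.camera(name): name is "side" or "top" or "wrist"; returns a dict with "img" (400x640x3 uint8, red, green, blue), "mtx" (3x3 intrinsics, pixels), "T" (4x4, takes a point from camera to world coordinates). Camera axes: x right, y up, looking along -z (the intrinsics and any distortion apply to the point x, -y, -z); pixel columns grow to the right and rows downward; lengths in m; the calibration is good to about 2 mm. The wrist camera is an equidistant fisheye: a pixel r from the principal point sees the ray r / f radians off the axis. A picture is of the moment at which its call begins. There is no depth.
- workorder.hand_in(): hands the job in, once; it reports no verdict.
Trained networks look in the newest picture that a camera, given by its name, has taken for a name from the list of things; names that differ only in an ending like _2 or _b are one class to them, and where a whole thing is asked for, a point or a joint stands for the part that bears it (a point fixed in the world has none). Each returns a list of dicts, best first, with "p" (0 to 1); they miss things now and then, are a little off and sometimes report something else, mostly with a low value. They report only what shows in the picture. A call takes as long as a camera call. They do not tell look-alikes from the thing itself.
- finder.look_for(camera, thing): "position" ([column, row] in pixels, amid what is visible of it).
The state is a dict: "t": time; "q": joint angles; "dq": joint speeds; "joint_efforts": joint torques, N m; "ee_pos": TCP position; "orientation": TCP orientation; "contact_force": force on the tool from outside, world axes, zero at the start; "wrist_torque": the same for the moment, N m; "gripper_width": opening from 0.0 (shut) to 1.0 (fully open).
Only numpy, scipy, OpenCV 4.12 (cv2) and the standard library are available. Lean on these libraries where they do the work, as an engineer would, in place of code of your own. Each camera call takes 0.05 s, during which the arm holds its last target. There are 200 camera calls.

### The job

Draw the metal tray of loose nuts and balls out from under the drawer cabinet (its cross bar is within reach), set it down on the open bench and let go, then lift it by its long handle and put it in the demagnetiser's tunnel, fully home against the back stop and with the handle sticking out, and let go. Only then flip the toggle on the switch box over until it snaps to its other side. Keep the tray level so that it loses nothing, and leave everything else where it stands.

Things in the scene. Friction and masses are not known exactly. Their poses are not given: they have to be found in the camera images.
- tray: open light-alloy tray, 120 mm (its x) by 90 mm (its y), walls 16 mm high and 4 mm thick, floor 4 mm, 0.16 to 0.26 kg empty; origin at the centre of its underside, z up, x points away from the handle. A level cross bar spans the width over x = +20 mm and a long handle leaves the wall at -x. At the start the handle lies under the cabinet, out of reach from above; its top is 14 mm below the cabinet's underside.
- cross_bar (a point): middle of the tray's cross bar, 42 mm above the underside at tray x = +20 mm; the bar runs along the tray's y, is 12 mm thick (tray x) and 16 mm high, 34 to 50 mm above the underside
- handle (a point): grip point of the tray's long handle, 40 mm above the underside at tray x = -110 mm, y = 0; the handle is a straight bar along the tray's x from x = -60 to -155 mm, 16 mm wide (tray y) and 16 mm high
- handle_end (a point): tip of the long handle, at tray x = -155 mm, 40 mm above the underside
- demag: grey bench demagnetiser, fixed, 170 mm deep, 136 mm wide, 117 mm high; origin on the bench at the middle of the tunnel, its +x points into the tunnel and z up. The tunnel is open only at -x, at x = -70 mm; it is 112 mm wide (y = -56 to +56 mm), its floor is 35 mm above the bench, its roof's underside 107 mm, and its back stop stands at x = +58 mm. With the tray home, the tray's x points along the tunnel's +x and the tray's origin lies at x = -2 mm, z = 35 mm here.
- cabinet: blue small-parts drawer cabinet on two side feet, fixed, 160 mm deep (its x), 260 mm wide, 187 mm high; origin on the bench below its centre, its front looks to its -x at x = -80 mm; open below to a height of 62 mm, between feet at y = +-116 mm
- switch_box: grey switch box, fixed, 70 x 70 x 50 mm; origin at the centre of its underside; the toggle's pivot is in the middle of its top, 50 mm above the bench
- toggle (a joint): toggle lever on the switch box: 0 (off) leans 0.45 rad to the box's -x, 0.9 (on) leans 0.45 rad to its +x; an over-centre action holds it at either end, and it snaps over past the upright at 0.45; about 1 N at the tip starts it
- toggle_tip (a point): top end of the toggle lever, 48 mm from its pivot; the lever is 13 mm thick there and moves along the box's x
- nut0: loose steel hexagon nut lying in the tray, 26 mm over corners, 12 mm high, 30 g; origin at the centre of its underside
- nut1: loose steel hexagon nut lying in the tray, 26 mm over corners, 12 mm high, 30 g; origin at the centre of its underside
- nut2: loose steel hexagon nut lying in the tray, 26 mm over corners, 12 mm high, 30 g; origin at the centre of its underside
- ball0_center (a point): centre of a loose steel bearing ball in the tray, 18 mm dia, 24 g; rolls freely
- ball1_center (a point): centre of a loose steel bearing ball in the tray, 18 mm dia, 24 g; rolls freely
- jar: bystander: closed yellow plastic jar, 60 mm dia, 85 mm tall; stands beside the switch box, the two swap places; origin at its underside
- wrench: bystander: flat steel wrench lying at the back; origin at its middle, on the underside
- screwdriver: bystander: screwdriver lying near the robot; origin at its middle, on the underside
- casting: bystander: dark turned casting, 64 mm dia foot, 66 mm tall, standing; origin at its underside
- socket: bystander: steel socket, 26 mm dia, 38 mm tall, standing; origin at its underside
- plug: bystander: yellow plastic plug, 38 mm dia, 38 mm tall; origin at its underside
There are look-alikes about, which are no part of the job. Leave any turquoise look-alike of the tray alone.

How it is judged (in metres and radians):
On the way, in this order (a step that is already met when the one before it is completed fails the run):
1. the tray stands on the open bench, handle clear of the cabinet, let go (x of handle_end in the frame of cabinet below -0.082 m and height (world z) of tray below 0.006 m and angle between tray's own z axis and vertical below 0.05 rad and linear speed of tray below 0.02 m/s and contact force between the fingers and tray below 0.2 N), for 0.2 s.
2. the tray is lifted off the bench, held by its long handle (height (world z) of tray above 0.015 m and x of the grasp point in the frame of tray below -0.055 m and contact force between the fingers and tray above 1 N), for 0.1 s.
3. the tray is home in the tunnel and let go, the toggle still off (x of tray in the frame of demag above -0.01 m and z of tray in the frame of demag between 0.031 and 0.039 m and angle between tray's own z axis and vertical below 0.05 rad and y of tray in the frame of demag between -0.02 and 0.02 m and x of handle in the frame of demag below -0.08 m and linear speed of tray below 0.02 m/s and contact force between the fingers and tray below 0.2 N and value of joint toggle below 0.3 rad), for 0.2 s.
At the end, for the whole second after the job is handed in: The tray stands flat on the tunnel floor (within 4 mm), its front within 8 mm of the back stop, handle outwards, at rest and let go; all three nuts and both balls lie inside the tray; the toggle is snapped over (above 0.8 rad) (x of tray in the frame of demag above -0.01 m and z of tray in the frame of demag between 0.031 and 0.039 m and angle between tray's own z axis and vertical below 0.05 rad and y of tray in the frame of demag between -0.02 and 0.02 m and x of handle in the frame of demag below -0.08 m and linear speed of tray below 0.02 m/s and contact force between the fingers and tray below 0.2 N and x of nut0 in the frame of tray between -0.058 and 0.058 m and y of nut0 in the frame of tray between -0.043 and 0.043 m and z of nut0 in the frame of tray between -0.002 and 0.03 m and x of nut1 in the frame of tray between -0.058 and 0.058 m and y of nut1 in the frame of tray between -0.043 and 0.043 m and z of nut1 in the frame of tray between -0.002 and 0.03 m and x of nut2 in the frame of tray between -0.058 and 0.058 m and y of nut2 in the frame of tray between -0.043 and 0.043 m and z of nut2 in the frame of tray between -0.002 and 0.03 m and x of ball0_center in the frame of tray between -0.058 and 0.058 m and y of ball0_center in the frame of tray between -0.043 and 0.043 m and z of ball0_center in the frame of tray between -0.002 and 0.03 m and x of ball1_center in the frame of tray between -0.058 and 0.058 m and y of ball1_center in the frame of tray between -0.043 and 0.043 m and z of ball1_center in the frame of tray between -0.002 and 0.03 m and value of joint toggle above 0.8 rad); the robot touches nothing.
It fails at once if the tray is tipped more than 0.3 rad (17 degrees) (angle between tray's own z axis and vertical above 0.3 rad).
It fails at once if a nut or ball leaves the tray (over 95 mm from the tray's origin) (distance between any of nut0, nut1, nut2, ball0_center, ball1_center and tray above 0.095 m).
It fails at once if a bystander is shifted by more than 30 mm (distance of any of jar, wrench, screwdriver, casting, socket, plug from where it was at the start of the episode above 0.03 m).
It also fails if it takes over 72 s, if anything falls off the work surface, if the arm or the gripper's body presses on something with over 40 N, if the wrist force passes 120 N, or if a joint passes its speed limit or range.

## Working session

There is one attempt and no reset: what is moved stays moved. The work goes in short steps, Python scripts to look and compute and a shell command to move; the robot and the scene stay as the last step left them, time stands still between calls to the robot, and variables do not carry over. Pictures are saved under pics/ and viewed, about 8 in all and at most 12, crops included, and the job is handed in when it is done.

```bash
mkdir -p pics; ls; cat > h.py <<'E'
import numpy as np, cv2
from workcell import state, cams, workorder, finder
def cap(n,f=None):
    c=cams.camera(n)
    if f: cv2.imwrite('pics/'+f,cv2.cvtColor(c['img'],cv2.COLOR_RGB2BGR))
    return c
def ray(c,n,px):
    K=np.array(c['mtx']);T=np.array(c['T'])
    x=(px[0]-K[0,2])/K[0,0];y=(px[1]-K[1,2])/K[1,1]
    if n=='wrist':
        r=np.hypot(x,y);s=np.sin(r)/r if r>1e-9 else 1.;d=np.array([x*s,y*s,np.cos(r)])
    else: d=np.array([x,y,1.])
    d=np.array([d[0],-d[1],-d[2]])
    return T[:3,3],T[:3,:3]@d
def hit(c,n,px,z):
    o,d=ray(c,n,px);return o+d*(z-o[2])/d[2]
def proj(c,n,P):
    K=np.array(c['mtx']);T=np.array(c['T'])
    p=T[:3,:3].T@(np.array(P)-T[:3,3]);p=np.array([p[0],-p[1],-p[2]])
    if n=='wrist':
        r=np.hypot(p[0],p[1]);a=np.arctan2(r,p[2]);s=a/r if r>1e-9 else 0;u=p[:2]*s
    else:u=p[:2]/p[2]
    return np.array([K[0,0]*u[0]+K[0,2],K[1,1]*u[1]+K[1,2]])
E
python3 - <<'E'
from h import *
np.set_printoptions(precision=3,suppress=True)
print(state())
for n in('top','side'):
    c=cap(n,n+'0.png');print(n,c.keys(),c['mtx'],c['T'])
    for t,z in(('tray',.01),('cross_bar',.042),('handle',.04),('handle_end',.04),('demag',.117),('cabinet',.187),('switch_box',.05),('toggle_tip',.093),('jar',.085)):
        print(t,[(np.round(d['position'],0),round(d['p'],2),hit(c,n,d['position'],z)[:2]) for d in finder.look_for(n,t)[:4]])
E
```

```text
pics
{'t': 0.0, 'q': array([61.107, 33.926,  2.768, 92.236, -1.908, 54.013, -1.929]), 'dq': array([ 0.036, -0.051, -0.019, -0.009,  0.161, -0.   ,  0.039]), 'joint_efforts': array([ -0.   , -54.869,   1.546, -19.813,   0.009,   0.009,   0.   ]), 'ee_pos': array([ 0.289, -0.664,  0.404]), 'orientation': array([-179.871,    0.007,   23.543]), 'contact_force': array([-0.541, -0.055,  0.051]), 'wrist_torque': array([0.03 , 0.06 , 0.013]), 'gripper_width': 0.9994415768669935}
top dict_keys(['img', 'mtx', 'T']) [[451.102   0.    324.407]
 [  0.    451.102 194.073]
 [  0.      0.      1.   ]] [[-0.011  0.981 -0.194  0.311]
 [-1.    -0.013 -0.006  0.05 ]
 [-0.008  0.194  0.981  1.285]
 [ 0.     0.     0.     1.   ]]
tray [(array([224., 288.]), 0.74, array([0.303, 0.339])), (array([224., 205.]), 0.69, array([0.534, 0.346]))]
cross_bar [(array([228., 286.]), 0.88, array([0.306, 0.322])), (array([224., 206.]), 0.55, array([0.528, 0.338]))]
handle [(array([223., 289.]), 0.68, array([0.3  , 0.335])), (array([223., 208.]), 0.59, array([0.522, 0.341])), (array([475., 176.]), 0.16, array([ 0.604, -0
[... 691 characters left out ...]
7])), (array([245., 336.]), 0.63, array([0.283, 0.353]))]
handle [(array([214., 260.]), 0.79, array([0.506, 0.35 ])), (array([244., 332.]), 0.64, array([0.292, 0.35 ]))]
handle_end [(array([249., 336.]), 0.71, array([0.281, 0.346])), (array([213., 261.]), 0.6, array([0.506, 0.352]))]
demag [(array([380., 175.]), 0.9, array([ 0.508, -0.131])), (array([453., 185.]), 0.16, array([ 0.373, -0.267]))]
cabinet [(array([127., 257.]), 0.6, array([0.453, 0.501]))]
switch_box [(array([424., 158.]), 0.84, array([ 0.589, -0.376]))]
toggle_tip [(array([422., 150.]), 0.35, array([ 0.577, -0.348]))]
jar [(array([452., 183.]), 0.7, array([ 0.408, -0.309])), (array([129., 256.]), 0.45, array([0.571, 0.517]))]
```

```bash
python3 - <<'E'
import cv2,numpy as np
a=cv2.imread('pics/top0.png');b=cv2.imread('pics/side0.png')
cv2.imwrite('pics/both0.png',cv2.resize(np.vstack([a[60:340],b[110:390]]),None,fx=1.05,fy=1.05,interpolation=cv2.INTER_CUBIC))
E
```

```text
(no output)
```

View pics/both0.png

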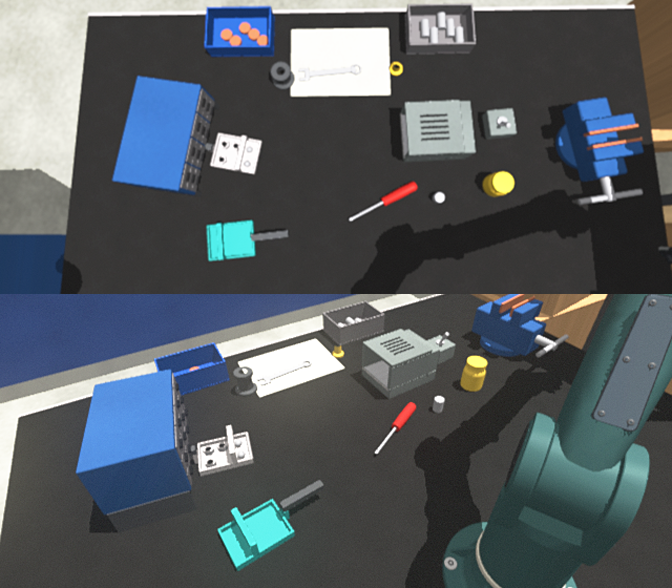

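The top picture (composite) shows two trays. The silver tray, about (237,153), is half under the blue cabinet. The turquoise look-alike is at (232,240). The demagnetiser is at (437,130), the switch box at (500,122) and the jar at (498,184). I choose the silver tray and will check it with a close crop.

```bash
python3 - <<'E'
import cv2,numpy as np
a=cv2.imread('pics/top0.png');b=cv2.imread('pics/side0.png')
r=lambda i,x,y,w,h:cv2.resize(i[y:y+h,x:x+w],(400,280),interpolation=cv2.INTER_CUBIC)
cv2.imwrite('pics/crop1.png',np.vstack([np.hstack([r(a,180,165,100,70),r(a,375,140,130,91)]),np.hstack([r(b,165,215,100,70),r(b,335,130,130,91)])]))
E
```

```text
(no output)
```

View pics/crop1.png

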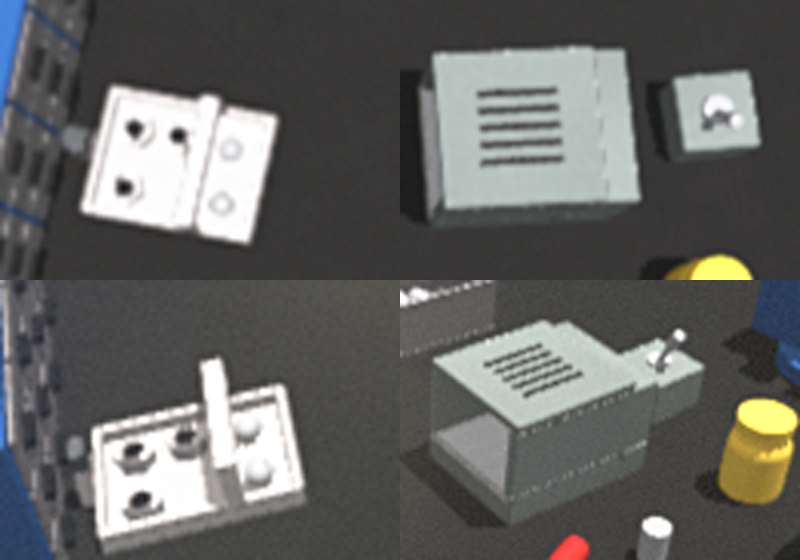

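```bash
python3 -m creep '41 41 0 0 85;0 41 0 0 85;0 41 0 0 85;0 41 0 0 85;0 41 0 0 85;0 41 0 0 85;0 41 0 0 85;0 41 0 0 85;0 20 0 0 85;0 0 0 0 85'
```

```text
t: 1.83
ee_pos: [0.3187, -0.3231, 0.4046]
orientation: [-179.8, 0.0, 23.9]
contact_force: [-0.1, -0.2, -0.4]
gripper_width: 0.994
```

The crops show the silver tray (top left) with three nuts, two balls and its handle going under the cabinet, so the choice is right. The demagnetiser's tunnel mouth faces left (+y), and the lever stands on the switch box beyond it.

```bash
python3 - <<'E'
from h import *
np.set_printoptions(precision=4,suppress=True)
c=cap('top')
A=[hit(c,'top',(180+x/4,165+y/4),.016)[:2] for x,y in((112,87),(277,113),(248,243),(82,212))]
m=np.mean(A,0);dx=(A[1]+A[2]-A[0]-A[3])/2;dy=(A[0]+A[1]-A[2]-A[3])/2
f=lambda v:(np.linalg.norm(v),np.degrees(np.arctan2(v[1],v[0])))
print('tray',m,f(dx),f(dy))
B=[hit(c,'top',(180+x/4,165+y/4),.05)[:2] for x,y in((209,100),(193,233))]
print('bar',np.mean(B,0),f(B[0]-B[1]))
D=[hit(c,'top',(375+(x-400)*.325,140+y*.325),.117)[:2] for x,y in((435,55),(625,50),(640,200),(440,208))]
m=np.mean(D,0);dx=(D[1]+D[2]-D[0]-D[3])/2;dy=(D[0]+D[1]-D[2]-D[3])/2
print('demag',m,f(dx),f(dy))
S=[hit(c,'top',(375+(x-400)*.325,140+y*.325),.05)[:2] for x,y in((675,78),(750,70),(760,142),(685,152))]
m=np.mean(S,0);dx=(S[1]+S[2]-S[0]-S[3])/2;dy=(S[0]+S[1]-S[2]-S[3])/2
print('box',m,f(dx),f(dy))
E
python3 -m creep '41 41 0 0 85;35 41 0 0 85;20 41 0 0 85;0 41 0 0 85;0 41 0 0 85;0 41 0 0 85;0 30 0 0 85;0 0 0 0 85'
python3 - <<'E'
from h import *
c=cap('wrist','w1.png')
print(state()['ee_pos'],c['T'],c['mtx'])
E
```

```text
tray [0.5319 0.3422] (np.float64(0.12116235247494864), np.float64(-100.53775668039883)) (np.float64(0.0939460039125512), np.float64(-11.18229921682244))
bar [0.5238 0.3195] (np.float64(0.09400820495666838), np.float64(-5.127738584097289))
demag [ 0.5733 -0.1937] (np.float64(0.16789726696004428), np.float64(-88.81164827141822)) (np.float64(0.13376278443235914), np.float64(0.7073941012610466))
box [ 0.6021 -0.3747] (np.float64(0.0692409409715486), np.float64(-83.77992813082682)) (np.float64(0.06855629041719125), np.float64(3.1742401539523635))
t: 2.55
ee_pos: [0.3948, -0.0722, 0.4051]
orientation: [-179.9, -0.1, 24.0]
contact_force: [0.1, -0.7, 1.4]
gripper_width: 0.99
[ 0.39495657 -0.07476958  0.40514809] [[ 4.06952096e-01  8.69737749e-01  2.79188537e-01  4.66635501e-01]
 [-9.13449495e-01  3.87514248e-01  1.24268772e-01 -4.08219454e-02]
 [-1.08293992e-04 -3.05596066e-01  9.52161243e-01  3.74022910e-01]
 [ 0.00000000e+00  0.00000000e+00  0.00000000e+00  1.00000000e+00]] [[309.70691629   0.         317.16033164]
 [  0.         309.70691629 201.51333723]
 [  0.           0.           1.        ]]
```

View pics/w1.png

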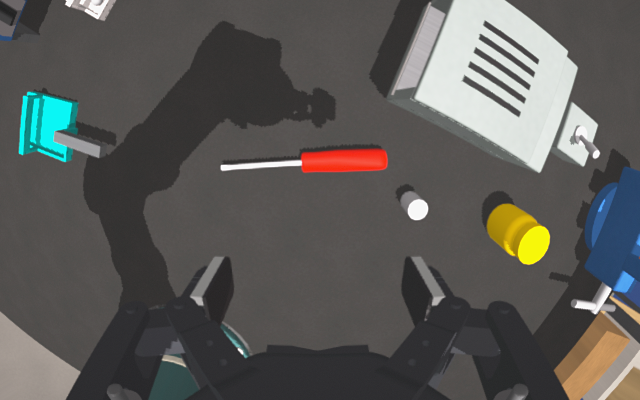

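The wrist picture shows the scene mirrored from the robot's side: tunnel mouth at about (420,45), lever at (588,140), silver tray at the top left edge (92,5), turquoise tray at (50,130). Next I go over the silver tray's bar.

```bash
python3 -m creep '8 26 0 -3.5 85;8 26 0 -3.5 85;8 26 0 -3.5 60;8 26 0 -3.5 50;8 26 0 -3.5 50;8 26 0 -3.5 50;8 26 0 -3.5 50;8 26 0 -3.5 50;8 26 0 -3.5 50;8 26 0 -3 50' 
python3 -m creep '10 26 0 0 50;10 26 -20 0 50;10 26 -20 0 50;10 26 -20 0 50;5 15 -20 0 50;0 10 0 0 50;0 0 0 0 50;0 0 0 0 50;0 0 0 0 50'
python3 - <<'E'
from h import *
cap('wrist','w2.png')
print(state()['ee_pos'],state()['orientation'])
E
```

```text
t: 3.43
ee_pos: [0.4762, 0.1827, 0.4048]
orientation: [180.0, -0.1, -11.3]
contact_force: [0.6, -0.3, 0.2]
gripper_width: 0.586
t: 4.18
ee_pos: [0.5197, 0.3105, 0.3259]
orientation: [180.0, -0.1, -11.1]
contact_force: [0.6, 0.2, 0.0]
gripper_width: 0.589
[0.51949425 0.3104873  0.32604032] [-1.79998040e+02 -1.00007226e-01 -1.11075076e+01]
```

View pics/w2.png

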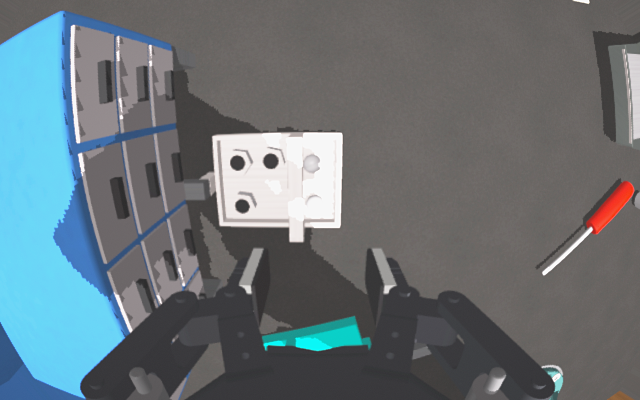

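The wrist view shows the silver tray with rim corners (213,137), (341,132), (341,228), (218,228). Its cross bar runs from (296,135) to (296,242), and the cabinet front is at column ~185.

```bash
python3 - <<'E'
from h import *
np.set_printoptions(precision=4,suppress=True)
c=cap('wrist')
f=lambda v:(np.linalg.norm(v).round(4),np.degrees(np.arctan2(v[1],v[0])).round(1))
A=[hit(c,'wrist',p,.016)[:2] for p in((213,137),(341,132),(341,228),(218,228))]
m=np.mean(A,0);dx=(A[1]+A[2]-A[0]-A[3])/2;dy=(A[0]+A[1]-A[2]-A[3])/2
print('tray',m,f(dx),f(dy))
B=[hit(c,'wrist',p,.05)[:2] for p in((296,135),(296.5,241))]
print('bar',np.mean(B,0),f(B[0]-B[1]))
for p in((178,125),(200,265)): print('cab lower front',hit(c,'wrist',p,.062))
print('handle',hit(c,'wrist',(190,190),.048))
for t,z in(('tray',.016),('cross_bar',.042),('handle',.04)): print(t,[(d['position'],d['p'],hit(c,'wrist',d['position'],z)[:2]) for d in finder.look_for('wrist',t)[:3]])
E
```

```text
tray [0.5341 0.3454] (np.float64(0.121), np.float64(-100.3)) (np.float64(0.092), np.float64(-11.5))
bar [0.5321 0.3246] (np.float64(0.0913), np.float64(-11.9))
cab lower front [0.6075 0.4052 0.062 ]
cab lower front [0.4845 0.4244 0.062 ]
handle [0.5508 0.4169 0.048 ]
tray [([326.5, 340.8], 0.89, array([0.3341, 0.3344])), ([274.8, 177.5], 0.69, array([0.5394, 0.3456])), ([268.7, 160.1], 0.65, array([0.5566, 0.3475]))]
cross_bar [([326.1, 337.2], 0.88, array([0.3641, 0.3301])), ([276.0, 181.5], 0.68, array([0.5411, 0.3407]))]
handle [([277.6, 182.3], 0.95, array([0.5397, 0.3398])), ([329.1, 336.9], 0.83, array([0.362 , 0.3271]))]
```

```bash
python3 -m creep '6 8 -10 0 40;5 7 -20 0 40;0 0 -25 0 40;0 0 -25 0 40;0 0 -20 0 40;0 0 -15 0 40;0 0 -8 0 40;0 0 -2 0 40;0 0 0 0 40;0 0 0 0 40'
python3 - <<'E'
from h import *
cap('side','s3.png');cap('wrist','w3.png')
a=cv2.imread('pics/s3.png')[190:310,130:290];b=cv2.imread('pics/w3.png')[80:380,160:480]
cv2.imwrite('pics/c3.png',np.hstack([cv2.resize(a,(400,300),interpolation=cv2.INTER_CUBIC),cv2.resize(b,(320,300))]))
E
```

```text
t: 5.27
ee_pos: [0.5302, 0.3278, 0.2003]
orientation: [-179.9, -0.1, -11.0]
contact_force: [0.5, 0.3, -0.1]
gripper_width: 0.473
```

View pics/c3.png

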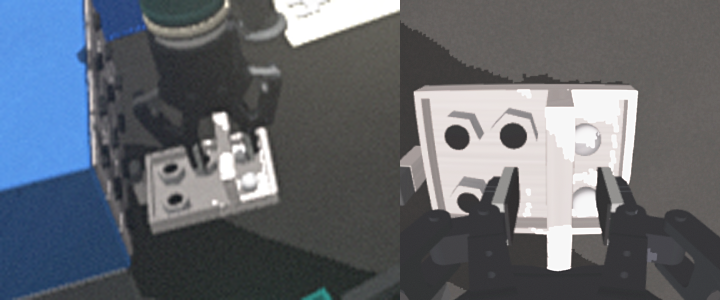

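The fingers straddle the bar, at crop columns 505 and 610 with the bar at 559. Closing.

```bash
python3 -m creep '0 0 0 0 20;0 0 0 0 10;0 0 0 0 5;0 0 0 0 5;0 0 0 0 5;0 0 0 0 5'; python3 -m creep '0 -0.5 1 0 5;-0.3 -1.5 1 0 5;-0.5 -2.5 0 0 5;-0.7 -3.5 0 0 5;-0.9 -4.5 0 0 5;-0.9 -4.5 0 0 5'
```

```text
t: 5.87
ee_pos: [0.5301, 0.3275, 0.2006]
orientation: [-180.0, -0.1, -11.0]
contact_force: [-1.2, -1.7, 5.9]
gripper_width: 0.123
t: 6.37
ee_pos: [0.5261, 0.3096, 0.2013]
orientation: [179.9, 0.0, -11.0]
contact_force: [-0.1, 0.3, -3.6]
gripper_width: 0.128
```

```bash
python3 -m creep '-1 -5 0 0 5;-1 -5.5 0 0 5;-1 -6 0 0 5;-1 -6 0 0 5;-1 -6 0 0 5;-1 -6 0 0 5;-1 -6 0 0 5;-1 -6 0 0 5;-1 -6 0 0 5;-1 -6 0 0 5'; python3 -m creep '-1 -6 0 0 5;-1 -6 0 0 5;-1 -6 0 0 5;-1 -6 0 0 5;-1 -6 0 0 5;-1 -6 0 0 5;-1 -6 0 0 5;-1 -6 0 0 5;-1 -6 0 0 5;-1 -6 0 0 5';  python3 -m creep '-1 -6 0 0 5;-1 -6 0 0 5;-1 -6 0 0 5;-1 -5 0 0 5;-1 -4 0 0 5;-0.5 -3 0 0 5;-0.3 -2 0 0 5;0 -1 0 0 5;0 0 -1 0 5;0 0 -1 0 5'
python3 - <<'E'
from h import *
cap('side','s4.png');cap('wrist','w4.png')
a=cv2.imread('pics/s4.png')[180:300,130:350];b=cv2.imread('pics/w4.png')
cv2.imwrite('pics/c4.png',np.hstack([cv2.resize(a,(400,300),interpolation=cv2.INTER_CUBIC)[:, :330],cv2.resize(b,(470,300))]))
E
```

```text
t: 7.2
ee_pos: [0.5164, 0.2513, 0.2017]
orientation: [-180.0, -0.0, -11.0]
contact_force: [-0.0, -0.7, -3.4]
gripper_width: 0.125
t: 8.03
ee_pos: [0.5064, 0.1913, 0.2017]
orientation: [-180.0, -0.0, -11.0]
contact_force: [0.3, -0.1, -4.1]
gripper_width: 0.126
t: 8.87
ee_pos: [0.5009, 0.1589, 0.2005]
orientation: [180.0, -0.0, -11.0]
contact_force: [-4.3, -1.2, 19.5]
gripper_width: 0.127
```

View pics/c4.png

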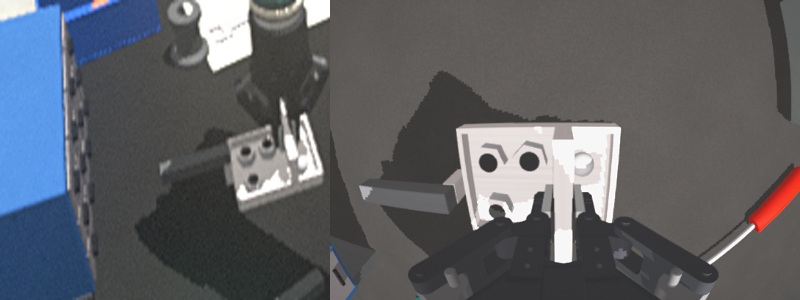

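The tray is fully out, handle clear of the cabinet, with three nuts and one ball visible; the other ball is hidden behind a finger. It is pressed on the bench at 19 N, so release.

```bash
python3 -m creep '0 0 0 0 15;0 0 0 0 30;0 0 0 0 40;0 0 0 0 40;0 0 0 0 40;0 0 0 0 40;0 0 5 0 40;0 0 15 0 40;0 0 25 0 40;0 0 30 0 40'; python3 - <<'E'
from h import *
print(state()['q'].round(1),state()['ee_pos'])
E
```

```text
t: 9.8
ee_pos: [0.5, 0.1587, 0.2745]
orientation: [179.9, 0.2, -10.9]
contact_force: [0.4, 0.7, -0.6]
gripper_width: 0.464
[ -16.9   31.2   -7.6  123.     8.8   26.5 -132.3] [0.49996841 0.15865601 0.27448981]
```

```bash
python3 -m creep '2 9 5 7 40;2 9 5 7 40;2 9 5 7 40;2 9 5 7 50;2 9 0 7 50;2 9 0 7 50;2 9 0 7 50;2 9 0 7 50;2 9 0 7 50;2 9 0 7 50'; python3 -m creep '2 9 0 7 50;2 9 0 7 50;-1 5 0 6 50;0 0 0 0 50;0 0 0 0 50;0 0 0 0 50'; python3 - <<'E'
from h import *
c=cap('wrist','w5.png');cap('top','t5.png')
print(state()['q'].round(1),state()['ee_pos'],proj(c,'wrist',[.523,.2715,.048]),proj(c,'wrist',[.535,.331,.048]),proj(c,'wrist',[.505,.1785,.016]))
E
```

```text
t: 10.63
ee_pos: [0.5207, 0.249, 0.295]
orientation: [180.0, 0.0, 59.4]
contact_force: [0.5, 0.3, 0.2]
gripper_width: 0.586
t: 11.13
ee_pos: [0.5236, 0.2712, 0.2947]
orientation: [180.0, 0.1, 78.9]
contact_force: [-0.2, 0.2, 0.6]
gripper_width: 0.587
[ -8.7  36.1 -32.7 113.5  30.4  39.1 -71.7] [0.523662   0.27119637 0.29469405] [316.36013648 211.44563092] [316.73083809 128.6012261 ] [316.81874266 292.70757264]
```

View pics/w5.png

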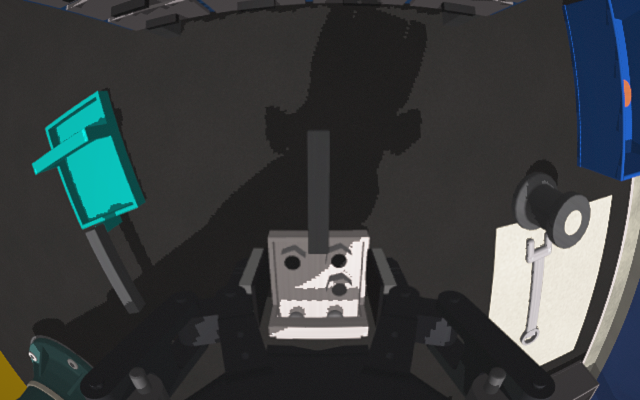

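The handle is seen end to end, (318,130) to (318,253), within 2 px of the prediction, and all three nuts and both balls are in the tray. Descend, grip and lift gently.

```bash
python3 -m creep '0 0 -20 0 50;0 0 -25 0 50;0 0 -25 0 50;0 0 -18 0 50;0 0 -9 0 50;0 0 -3 0 50;0 0 0 0 50;0 0 0 0 50'; python3 -m creep '0 0 0 0 30;0 0 0 0 15;0 0 0 0 5;0 0 0 0 5;0 0 0 0 5;0 0 0 0 5;0 0 0 0 5'; python3 -m creep '0 0 1 0 5;0 0 1 0 5;0 0 2 0 5;0 0 2 0 5;0 0 2 0 5;0 0 2 0 5;0 0 2 0 5;0 0 2 0 5;0 0 1 0 5;0 0 0 0 5';python3 - <<'E'
from h import *
c=cap('side','s6.png')
d=cap('wrist','w6.png');print(state()['wrist_torque'],proj(d,'wrist',[.523,.2715,.053]))
b=cv2.imread('pics/w6.png');a=cv2.imread('pics/s6.png')[190:310,150:320]
cv2.imwrite('pics/c6.png',np.hstack([cv2.resize(a,(400,282),interpolation=cv2.INTER_CUBIC),b[60:342,160:480]]))
E
```

```text
t: 11.9
ee_pos: [0.524, 0.2722, 0.1955]
orientation: [179.9, -0.1, 79.0]
contact_force: [0.6, 0.6, 0.5]
gripper_width: 0.584
t: 12.48
ee_pos: [0.524, 0.2722, 0.1957]
orientation: [179.9, -0.0, 79.0]
contact_force: [0.0, 0.7, 6.7]
gripper_width: 0.176
t: 13.32
ee_pos: [0.5237, 0.2719, 0.21]
orientation: [180.0, -0.0, 79.0]
contact_force: [0.3, 0.6, -3.5]
gripper_width: 0.174
[ 0.35154275 -0.00892408 -0.05060999] [316.04989373 277.59126714]
```

View pics/c6.png

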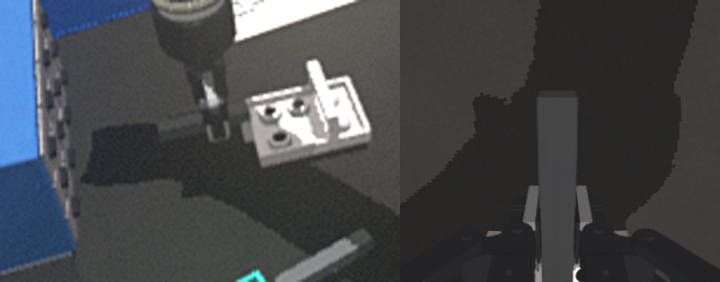

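```bash
python3 - <<'E'
from h import *
np.set_printoptions(precision=1,suppress=True)
c=cap('side');w=cap('wrist')
a=np.radians(-101);ux=np.array([np.cos(a),np.sin(a)]);uy=np.array([-ux[1],ux[0]])
g=state()['ee_pos'];zg=g[2]-.155
from itertools import product
for th in(0,3,6,10):
    t=np.radians(th)
    def P(x,y,z):
        # pitch about grasp (-.095,0,.04), nose down th
        X=x+.095;Z=z-.04
        x2=X*np.cos(t)+Z*np.sin(t);z2=-X*np.sin(t)+Z*np.cos(t)
        return np.r_[g[:2]+ux*x2+uy*y,zg+z2]
    print(th,[((proj(c,'side',P(x,y,.016))-[150,190])*2.353) for x,y in((-.06,.045),(.06,.045),(.06,-.045),(-.06,-.045))],(proj(c,'side',P(.02,-.045,.05))-[150,190])*2.353,(proj(c,'side',P(.02,.045,.05))-[150,190])*2.353,proj(w,'wrist',P(-.155,0,.048))-[160,60])
E
python3 - <<'E'
import cv2,numpy as np
cv2.imwrite('pics/c7.png',cv2.resize(cv2.imread('pics/s6.png')[205:265,240:315],(750,600),interpolation=cv2.INTER_CUBIC))
E
```

```text
0 [array([243.6,  98. ]), array([347.3,  74.3]), array([369.9, 127.9]), array([259. , 155.1])] [331.6 113.9] [311.1  59.5] [157.5  92.3]
3 [array([242.7,  99.4]), array([346.4,  79.7]), array([368.8, 133.5]), array([257.9, 156.6])] [332.3 117.9] [311.8  63.5] [157.5  94.9]
6 [array([241.7, 100.8]), array([345.2,  85.2]), array([367.4, 139.1]), array([256.8, 158.1])] [332.8 122. ] [312.3  67.5] [157.5  98.1]
10 [array([240.1, 102.7]), array([343.1,  92.4]), array([365. , 146.5]), array([255.2, 160. ])] [332.8 127.6] [312.5  73. ] [157.5 103.4]
```

View pics/c7.png

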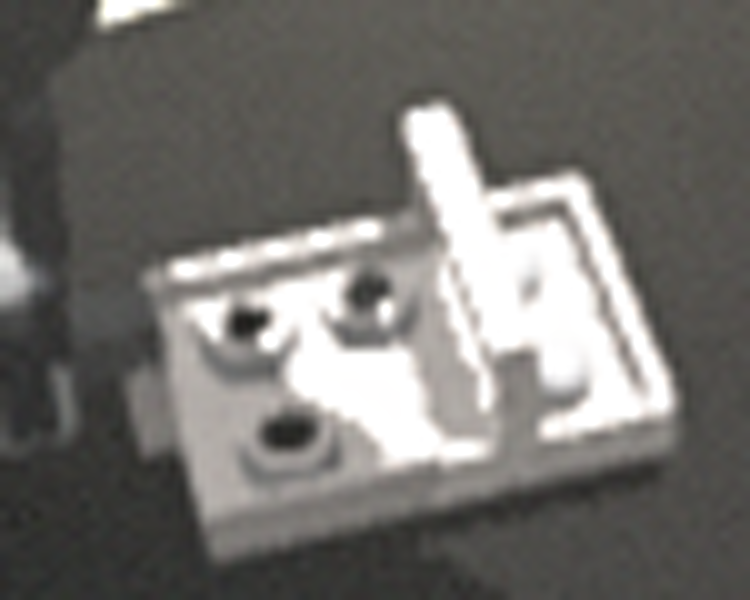

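The tray hangs level: side-view corners agree with the model to within about 1°. Next I refine the demagnetiser and switch box poses by fitting box wireframes to the saved views.

```bash
cat > fit.py <<'E'
from h import *
from scipy.optimize import minimize
np.set_printoptions(precision=4,suppress=True)
W={'mtx':np.array([[309.70691629,0,317.16033164],[0,309.70691629,201.51333723],[0,0,1]]),'T':np.array([[4.06952096e-01,8.69737749e-01,2.79188537e-01,4.66635501e-01],[-9.13449495e-01,3.87514248e-01,1.24268772e-01,-4.08219454e-02],[-1.08293992e-04,-3.05596066e-01,9.52161243e-01,3.74022910e-01],[0,0,0,1]])}
V=[('top',cap('top'),'top0.png'),('side',cap('side'),'side0.png'),('wrist',W,'w1.png')]
G=[]
for n,c,f in V:
    g=cv2.cvtColor(cv2.imread('pics/'+f),cv2.COLOR_BGR2GRAY).astype(np.float32)
    m=np.minimum(np.hypot(cv2.Sobel(g,5,1,0)/8,cv2.Sobel(g,5,0,1)/8),25);G.append(m)
def pts(x0,x1,hy,h):
    s=np.linspace(0,1,60)[:,None];C=lambda a,b:np.array(a)+s*(np.array(b)-np.array(a))
    a,b,c,d=(x0,hy,h),(x1,hy,h),(x1,-hy,h),(x0,-hy,h)
    return np.vstack([C(a,b),C(b,c),C(c,d),C(d,a)])
def world(q,P):
    c,s=np.cos(q[2]),np.sin(q[2]);return np.c_[q[0]+c*P[:,0]-s*P[:,1],q[1]+s*P[:,0]+c*P[:,1],P[:,2]]
def cost(q,P,sig,use=(0,1,2)):
    t=0
    for i in use:
        n,c,f=V[i];uv=np.array([proj(c,n,p) for p in world(q,P)],np.float32)
        t-=cv2.remap(cv2.GaussianBlur(G[i],(0,0),sig),uv[:,0].copy(),uv[:,1].copy(),1).mean()
    return t
def fit(q,P,use=(0,1,2)):
    for sig in(3,1.2,.7):
        q=minimize(cost,q,(P,sig,use),method='Nelder-Mead',options=dict(initial_simplex=np.array(q)+np.vstack([np.zeros(3),np.diag([.006,.006,.05])]))).x
    return q,cost(q,P,.7,use)
E
cat > run1.py <<'E'
from fit import *
PD=pts(-.07,.10,.068,.117);PB=pts(-.035,.035,.035,.05)
# demag centre of top = origin+15mm
D,cd=fit([.5733,-.1937+.015,np.radians(-89)],PD);B,cb=fit([.602,-.3747,np.radians(-86)],PB)
print('D',D[:2],np.degrees(D[2]),cd,'B',B[:2],np.degrees(B[2]),cb)
for u in((0,),(1,),(2,)):
    a=fit(D,PD,u);b=fit(B,PB,u);print(u,a[0][:2],np.degrees(a[0][2]),a[1],b[0][:2],np.degrees(b[0][2]),b[1])
im=cv2.resize(cv2.imread('pics/w1.png')[0:200,370:620],None,fx=2.4,fy=2.4,interpolation=cv2.INTER_CUBIC)
tp=cv2.resize(cv2.imread('pics/side0.png')[130:230,345:445],(200,200),interpolation=cv2.INTER_CUBIC)
for q,P in((D,np.vstack([PD,pts(-.07,.058,.056,.035)])),(B,PB)):
    w=world(q,P)
    for p in w:
        u=((proj(W,'wrist',p)-[370,0]+.5)*2.4).astype(int);cv2.circle(im,tuple(map(int,u)),0,(0,0,255),-1)
        u=((proj(V[1][1],'side',p)-[345,130]+.5)*2).astype(int);cv2.circle(tp,tuple(map(int,u)),0,(0,0,255),-1)
o=np.zeros((480,800,3),np.uint8);o[:,:600]=im;o[:200,600:]=tp;cv2.imwrite('pics/fit.png',o)
E
python3 run1.py
```

```text
D [ 0.5771 -0.1768] -88.45225172075963 -51.456535 B [ 0.6044 -0.3716] -85.68232262113278 -62.23439
(0,) [ 0.575  -0.1784] -88.3337691851351 -21.514345 [ 0.6026 -0.3731] -85.56791420506723 -23.654058
(1,) [ 0.5754 -0.174 ] -88.0843199274538 -18.335388 [ 0.6038 -0.3652] -88.34982085116353 -18.942316
(2,) [ 0.5777 -0.1765] -88.31457700951574 -14.132229 [ 0.6048 -0.3711] -85.74442068761624 -22.120852
```

View pics/fit.png

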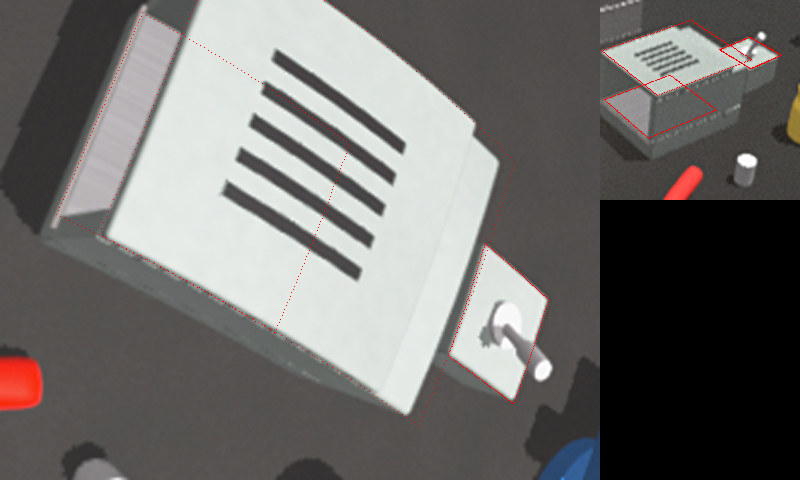

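The fit agrees between views to about 2–4 mm: tunnel origin about (0.577, -0.1765), yaw -88.4°, with the mouth and floor edges overlaid correctly. Lift and turn the tray first.

```bash
python3 -m creep '0 0 1 0.5 5;0 0 2 1 5;0 0 3 1.5 5;0 0 4 1.6 5;0 0 5 1.7 5;0 0 5 1.7 5;0 0 4 1.6 5;0 0 3 1.5 5;0 0 2 1 5;0 0 1 0.5 5'; python3 -m creep '0.5 -2 0 0 5;1 -4 0 0 5;1.5 -6 0 0 5;2 -8 0 0 5;2.5 -10 0 0 5;2.5 -11 0 0 5;3 -11 0 0 5;3 -11 0 0 5;3 -11 0 0 5;3 -11 0 0 5'; python3 -m creep '3 -11 0 0 5;3 -11 0 0 5;3 -11 0 0 5;3 -11 0 0 5;3 -11 0 0 5;2.5 -10 0 0 5;2 -8 0 0 5;2 -6 0 0 5;1 -4 0 0 5;0 -2 0 0 5'
python3 - <<'E'
from fit import *
s=state();print(s['ee_pos'],s['orientation'],s['wrist_torque'])
p=hit(W,'wrist',(370+543/2.4,370/2.4),.093);print('tip-pivot',p-[.6044,-.3716,0])
for x in(-.0209,.0209):
  for q in(np.radians(-85.7),np.radians(4.3)):
    print(x,np.degrees(q),proj(W,'wrist',[.6044+x*np.cos(q),-.3716+x*np.sin(q),.0932])*2.4-[370*2.4,0])
g=s['ee_pos'];c=cap('side','s8.png');a=np.radians(-88.4);u=np.array([np.cos(a),np.sin(a)]);v=np.array([-u[1],u[0]])
im=cv2.imread('pics/s8.png')
x0,y0=230,110
im=cv2.resize(im[y0:y0+120,x0:x0+160],(800,600),interpolation=cv2.INTER_CUBIC)
for x,y,z in((-.06,.045,.016),(.06,.045,.016),(.06,-.045,.016),(-.06,-.045,.016),(.02,.045,.05),(.02,-.045,.05),(.06,.045,0),(.06,-.045,0),(-.06,-.045,0)):
    P=np.r_[g[:2]+u*(x+.095)+v*y,g[2]-.1957+z];cv2.circle(im,tuple(map(int,(proj(c,'side',P)-[x0,y0]+.5)*5)),3,(0,0,255),-1)
for p in world([.577,-.1765,a],np.vstack([pts(-.07,.058,.056,.107)[180:],pts(-.07,.058,.056,.035)[180:]])):
    cv2.circle(im,tuple(map(int,(proj(c,'side',p)-[x0,y0]+.5)*5)),1,(0,255,0),-1)
cv2.imwrite('pics/c8.png',im)
E
```

```text
t: 14.45
ee_pos: [0.5238, 0.2718, 0.2401]
orientation: [180.0, -0.0, 91.7]
contact_force: [0.3, 0.3, -4.5]
gripper_width: 0.177
t: 15.28
ee_pos: [0.5461, 0.1853, 0.2397]
orientation: [-180.0, 0.0, 91.6]
contact_force: [-0.2, -0.0, -3.0]
gripper_width: 0.169
t: 16.12
ee_pos: [0.5685, 0.1012, 0.2397]
orientation: [180.0, 0.0, 91.6]
contact_force: [0.3, -0.4, -3.8]
gripper_width: 0.176
[0.5681 0.1018 0.2397] [-179.9926   -0.0085   91.6331] [0.3404 0.0652 0.0142]
tip-pivot [-0.0192 -0.0026  0.093 ]
-0.0209 -85.7 [533.9137 319.3719]
-0.0209 4.3 [541.2942 371.9183]
0.0209 -85.7 [570.7474 353.0546]
0.0209 4.3 [563.7929 301.7795]
```

View pics/c8.png

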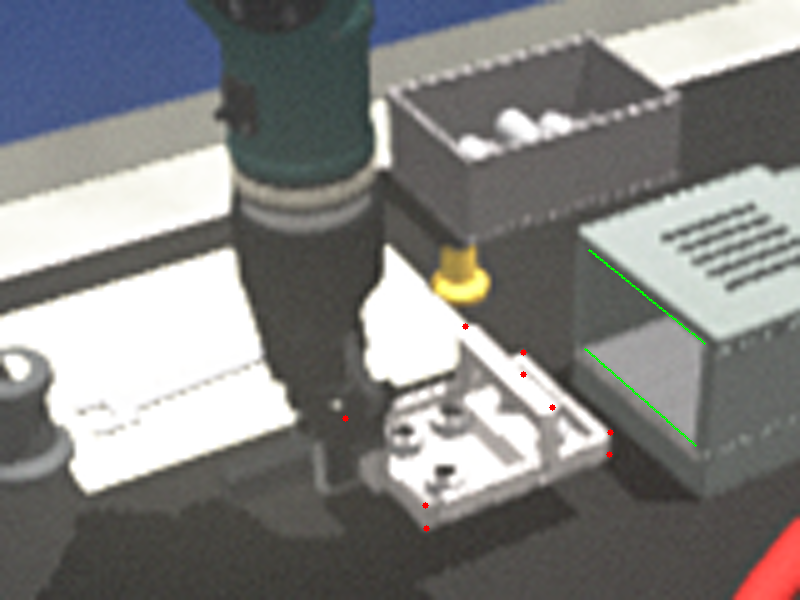

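The tray model (red) overlays the held tray, and the mouth (green) fits the tunnel. The lever leans to world -x, so it must be pushed toward +x. Now I insert.

```bash
python3 -m creep '1 -2 0 0 5;0.2 -4 0 0 5;0.2 -6 -1 0 5;0.3 -8 -1 0 5;0.3 -8 -1 0 5;0.2 -8 -1 0 5;0.2 -8 0 0 5;0.2 -8 0 0 5;0.2 -8 0 0 5;0.2 -8 0 0 5'; python3 -m creep '0.2 -8 0 0 5;0.2 -8 0 0 5;0.2 -8 0 0 5;0.2 -8 0 0 5;0.2 -8 0 0 5;0.2 -8 0 0 5;0.2 -8 0 0 5;0.2 -8 0 0 5;0.2 -8 0 0 5;0.2 -8 0 0 5'; python3 -m creep '0.2 -8 0 0 5;0.2 -7 0 0 5;0.2 -5 0 0 5;0.1 -3 0 0 5;0 -2 0 0 5;0 0 -1 0 5;0 0 -1 0 5;0 0 -1 0 5;0 0 0 0 5'
```

```text
t: 17.1
ee_pos: [0.5712, 0.0328, 0.2357]
orientation: [180.0, 0.0, 91.6]
contact_force: [0.2, -0.5, -3.9]
gripper_width: 0.173
t: 17.93
ee_pos: [0.5732, -0.0469, 0.2357]
orientation: [-180.0, 0.0, 91.6]
contact_force: [0.9, -0.0, -3.8]
gripper_width: 0.177
t: 18.68
ee_pos: [0.5738, -0.0705, 0.2325]
orientation: [-180.0, -0.0, 91.7]
contact_force: [-0.1, 0.2, -4.2]
gripper_width: 0.174
```

```bash
python3 -m creep '0 0 -1 0 5;0 0 -0.7 0 5;0 0 0 0 5'; python3 -m creep '0 -1 0 0 5;0 -2 0 0 5;0 -2 0 0 5;0 -1.5 0 0 5;0 -1 0 0 5;0 0 0 0 5'
```

```text
t: 18.93
ee_pos: [0.574, -0.0706, 0.2311]
orientation: [180.0, -0.0, 91.7]
contact_force: [-0.2, 0.9, -1.0]
gripper_width: 0.176
t: 19.43
ee_pos: [0.574, -0.0793, 0.231]
orientation: [180.0, 0.0, 91.6]
contact_force: [0.5, 0.3, -2.1]
gripper_width: 0.177
```

```bash
python3 -m creep '0 -1 0 0 5;0 -1 0 0 5;0 0 0 0 5';python3 -m creep '0 -1 0 0 5;0 -1 0 0 5;0 0 0 0 5'
```

```text
t: 19.68
ee_pos: [0.5738, -0.0798, 0.2311]
orientation: [180.0, -0.1, 91.7]
contact_force: [-0.7, 3.2, -1.0]
gripper_width: 0.17
t: 19.93
ee_pos: [0.5736, -0.0802, 0.2312]
orientation: [180.0, -0.2, 91.8]
contact_force: [-1.0, 5.7, -1.0]
gripper_width: 0.175
```

Back stop contact came at y = -0.080, against -0.0795 predicted. Relax, set down and release.

```bash
python3 -m creep '0 1.5 0 0 5;0 0 -1 0 5;0 0 0 0 5;0 0 0 0 15;0 0 0 0 30;0 0 0 0 40;0 0 0 0 40;0 0 0 0 40'; python3 - <<'E'
from h import *
s=state();print(s['ee_pos'],s['contact_force'],s['q'].round(0))
c=cap('side','s9.png')
import math
a=np.radians(-88.4);u=np.array([np.cos(a),np.sin(a)]);v=np.array([-u[1],u[0]]);O=np.array([.577,-.1745])
x0,y0=265,110
im=cv2.resize(cv2.imread('pics/s9.png')[y0:y0+105,x0:x0+140],(800,600),interpolation=cv2.INTER_CUBIC)
for x,y,z in((-.155,.008,.048),(-.155,-.008,.048),(-.155,-.008,.032),(-.06,.045,.016),(-.06,-.045,.016),(-.06,-.045,0),(-.06,.045,0)):
    P=np.r_[O+u*x+v*y,.035+z];cv2.circle(im,tuple(map(int,(proj(c,'side',P)-[x0,y0]+.5)*800/140)),3,(0,0,255),-1)
cv2.imwrite('pics/c9.png',im)
E
```

```text
t: 20.6
ee_pos: [0.5741, -0.0823, 0.2299]
orientation: [-180.0, 0.1, 91.6]
contact_force: [0.6, -0.5, 0.2]
gripper_width: 0.472
[ 0.57408154 -0.08226124  0.22993323] [ 0.60909227 -0.50928337  0.21893686] [ 27.  42. -33. 116.  41.  34. -33.]
```

View pics/c9.png

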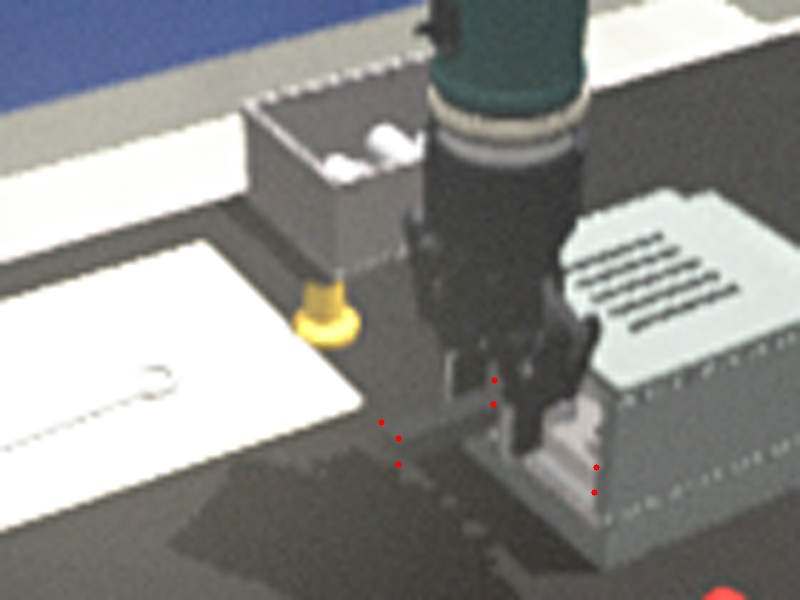

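The side view shows the handle tip at (390,440), on its model point, with the fingers open and no contact force. I've now used 12 pictures, so the remaining checks will be numeric. Lift clear and go to the switch.

```bash
python3 -m creep '0 0 0 0 40;0 0 0 0 40;0 0 8 0 40;0 0 20 0 40;0 0 30 0 40;0 0 30 0 40;0 0 30 0 20;0 -10 20 0 0;0 -25 0 0 0;-3 -30 0 0 0'; python3 -m creep '-5 -30 0 0 0;-5 -30 0 0 0;-5 -30 0 0 0;-5 -30 0 0 0;-6 -30 0 0 0;-6 -30 0 0 0;-3 -20 0 0 0;0 -15 0 0 0;0 0 0 0 0;0 0 0 0 0'
python3 - <<'E'
from fit import *
s=state();print(s['ee_pos'],s['orientation'][2],s['gripper_width'],s['q'].round(0))
print('jar',hit(W,'wrist',(533,243),.085))
for n in('top','side','wrist'):
    c=cap(n,n+'9.png')
    for t,z in(('jar',.045),('toggle_tip',.093),('switch_box',.05)):
        print(n,t,[(np.round(d['position'],0),round(d['p'],2),hit(c,n,d['position'],z)[:2]) for d in finder.look_for(n,t)[:2]])
E
```

```text
t: 21.48
ee_pos: [0.572, -0.1441, 0.3712]
orientation: [179.7, -0.0, 91.9]
contact_force: [0.2, -0.6, -0.2]
gripper_width: 0.002
t: 22.32
ee_pos: [0.536, -0.3609, 0.3682]
orientation: [180.0, -0.1, 91.6]
contact_force: [-1.2, 0.9, 0.8]
gripper_width: -0.002
[ 0.5366 -0.3587  0.3684] 91.82447186114221 -0.0010712624197222942 [ 58.  36. -42. 103.  30.  52.   4.]
jar [ 0.442  -0.3474  0.085 ]
top jar [(array([473., 237.]), 0.95, array([ 0.4302, -0.3488])), (array([418., 186.]), 0.69, array([ 0.5778, -0.2054]))]
top toggle_tip [(array([367., 190.]), 0.27, array([ 0.5576, -0.059 ]))]
top switch_box [(array([473., 176.]), 0.66, array([ 0.603 , -0.3611]))]
side jar []
side toggle_tip [(array([420., 152.]), 0.49, array([ 0.5703, -0.3343]))]
side switch_box [(array([356., 187.]), 0.61, array([ 0.5672, -0.0943])), (array([422., 159.]), 0.59, array([ 0.5872, -0.3653]))]
wrist jar [(array([221., 177.]), 0.58, array([ 0.4398, -0.3542]))]
wrist toggle_tip [(array([376., 214.]), 0.54, array([ 0.5865, -0.3713]))]
wrist switch_box [(array([384., 192.]), 0.86, array([ 0.6016, -0.3636]))]
```

```bash
python3 -m creep '0 -6 -15 0 0;0 -6 -25 0 0;0 0 -25 0 0;0 0 -25 0 0;0 0 -18 0 0;0 0 -10 0 0;0 0 -2 0 0;0 0 0 0 0'; python3 -m creep '4 0 0 0 0;5 0 0 0 0;5 0 0 0 0;5 0 0 0 0;4 0 0 0 0;4 0 0 0 0'
```

```text
t: 23.68
ee_pos: [0.5357, -0.3732, 0.2471]
orientation: [-179.9, -0.0, 91.6]
contact_force: [0.1, -0.4, -0.3]
gripper_width: -0.003
t: 24.18
ee_pos: [0.5637, -0.373, 0.2485]
orientation: [180.0, 0.0, 91.7]
contact_force: [-0.5, -0.5, 0.5]
gripper_width: -0.001
```

```bash
python3 -m creep '4 0 0 0 0;4 0 0 0 0;4 0 0 0 0'; python3 -m creep '4 0 0 0 0;4 0 0 0 0;4 0 0 0 0'; python3 -m creep '4 0 0 0 0;4 0 0 0 0;0 0 0 0 0'
```

```text
t: 24.43
ee_pos: [0.5748, -0.3732, 0.2478]
orientation: [-179.9, -0.0, 91.6]
contact_force: [-1.0, -0.5, 1.0]
gripper_width: 0.002
t: 24.68
ee_pos: [0.5876, -0.373, 0.248]
orientation: [179.9, -0.0, 91.6]
contact_force: [0.1, -0.0, -0.3]
gripper_width: -0.005
t: 24.93
ee_pos: [0.5961, -0.3729, 0.2482]
orientation: [179.9, -0.0, 91.7]
contact_force: [0.2, -0.4, 0.2]
gripper_width: 0.003
```

```bash
python3 -m creep '-10 0 0 0 0;-20 0 0 0 0;-15 0 10 0 0;-15 0 25 0 0;0 0 30 0 0;0 0 30 0 0;0 0 25 0 0;0 0 0 0 0;0 0 0 0 0;0 0 0 0 0'
cat > chk.py <<'E'
from fit import *
s=state();print(s['t'],s['ee_pos'],s['contact_force'])
for n in('wrist','top','side'):
    c=cap(n,n+'10.png')
    for t,z in(('toggle_tip',.093),('tray',.051),('handle',.075),('handle_end',.075),('jar',.045)):
        print(n,t,[(np.round(d['position'],0),round(d['p'],2),hit(c,n,d['position'],z)[:2]) for d in finder.look_for(n,t)[:3]])
    print(n,'tip off/on px',proj(c,n,[.5836,-.3732,.093]),proj(c,n,[.6253,-.370,.093]),'handle, end px',proj(c,n,[.574,-.0645,.075]),proj(c,n,[.5727,-.0195,.083]))
# bright-pixel centroid of lever in wrist
c=cap('wrist');a=cv2.imread('pics/wrist9.png');b=cv2.cvtColor(c['img'],cv2.COLOR_RGB2BGR)
np.save('w10.npy',b)
E
python3 chk.py
```

```text
t: 25.77
ee_pos: [0.5337, -0.3732, 0.3673]
orientation: [-179.9, 0.0, 91.6]
contact_force: [-0.2, 0.9, -1.0]
gripper_width: -0.0
25.8667 [ 0.5337 -0.3732  0.3663] [0.1421 0.2821 0.5477]
wrist toggle_tip [(array([413., 195.]), 0.9, array([ 0.6133, -0.3651]))]
wrist tray []
wrist handle []
wrist handle_end [(array([202.,  18.]), 0.47, array([ 0.4289, -0.215 ]))]
wrist jar [(array([223., 165.]), 0.62, array([ 0.4398, -0.3534]))]
wrist tip off/on px [378.3056 203.1357] [425.5629 200.8894] handle, end px [ 370.6683 -116.4764] [ 369.0625 -149.041 ]
top toggle_tip [(array([477., 171.]), 0.4, array([ 0.6067, -0.3575]))]
top tray [(array([221., 290.]), 0.6, array([0.2975, 0.3375])), (array([369., 188.]), 0.54, array([ 0.5714, -0.0686]))]
top handle [(array([375., 186.]), 0.65, array([ 0.5714, -0.0821])), (array([221., 289.]), 0.59, array([0.3003, 0.3317])), (array([476., 235.]), 0.55, array([ 0.4331, -0.3465]))]
top handle_end [(array([224., 286.]), 0.71, array([0.3067, 0.3254])), (array([370., 187.]), 0.58, array([ 0.5694, -0.0683]))]
top jar [(array([474., 239.]), 0.66, array([ 0.4258, -0.3506]))]
top tip off/on px [483.3624 178.8086] [480.9599 163.8976] handle, end px [368.6595 185.1736] [352.4136 185.2254]
side toggle_tip [(array([415., 149.]), 0.38, array([ 0.5942, -0.3354]))]
side tray [(array([249., 333.]), 0.98, array([0.2795, 0.3447])), (array([355., 183.]), 0.69, array([ 0.5831, -0.1027]))]
side handle [(array([355., 179.]), 0.82, array([ 0.5757, -0.0961])), (array([246., 334.]), 0.61, array([0.2646, 0.3531]))]
side handle_end [(array([353., 183.]), 0.92, array([ 0.5599, -0.0784])), (array([246., 334.]), 0.86, array([0.2629, 0.3518])), (array([130., 258.]), 0.29, array([0.5732, 0.5176]))]
side jar [(array([451., 188.]), 0.9, array([ 0.43  , -0.3386]))]
side tip off/on px [426.6706 147.036 ] [417.0161 141.6498] handle, end px [345.926  182.1413] [332.7265 184.8438]
```

```bash
python3 - <<'E'
from h import *
g=lambda f:cv2.cvtColor(cv2.imread('pics/'+f),cv2.COLOR_BGR2GRAY)
b=g('wrist10.png');print('wrist lever >235');
n,l,st,ce=cv2.connectedComponentsWithStats((b[170:230,350:450]>225).astype(np.uint8))
print([(s[:5].tolist(),(q+[350,170]).round(0)) for s,q in zip(st[1:],ce[1:]) if s[4]>8])
print(b[180:226:3,360:444:3])
s9,s10=g('s9.png').astype(int),g('side10.png').astype(int)
print('handle end diff',abs(s9-s10)[180:194,325:345].max(axis=1),'rows'); print(s10[180:192,326:352:2]);print(s9[180:192,326:352:2])
E
```

```text
wrist lever >235
[([30, 7, 23, 26, 385], array([390., 190.])), ([71, 25, 9, 12, 77], array([425., 201.]))]
[[214 215 215 214 214 213 212 190 180 246 245 244 244 244 230 109 110 109
  109 108 107 176  82  70  69  71  71  68]
 [214 213 212 214 214 214 215 148 246 245 245 245 246 249 149 124 110 109
  109 114 198 193  70  70  71  70  68  70]
 [215 215 214 213 215 214 213 239 245 245 245 234 122 131 147 140 113 145
  159 204 201 190  70  70  70  71  70  69]
 [216 215 213 213 213 215 213 246 244 244 244 169 156 137 115 117 160 120
  141 203 205 193  70  70  71  71  70  71]
 [214 215 213 213 213 213 211 247 246 246 246 203 185 177 167 125 148 136
  124 117 113 146  74  68  70  71  69  68]
 [214 216 214 212 212 213 214 240 245 244 244 244 244 216 192 160 170 167
  158 145 132 141 232 153  68  70  70  70]
 [213 217 216 213 212 213 213 216 245 245 245 244 244 245 233 174 184 182
  175 169 171 235 232 228  70  70  70  69]
 [213 216 216 215 211 212 213 212 212 240 243 243 243 217 209 211 173 181
  188 190 200 239 237 229  68  70  69  72]
 [215 216 217 216 211 211 213 212 212 214 213 211 211 210
[... 1566 characters left out ...]
5  79  78  65  61  62  60  63  58  82]]
[[255 154  96 100  97  96  94  93 102 100 100 102 100]
 [239 110  97  97 100  96  98  96 102  99 100  94  89]
 [102  93 100 100  97  98 101 100  97 100  94  85  78]
 [ 93  97  98  99  99 104  99 103 106  93  78  79  72]
 [100  96  98 103 101 105 108  98  91  79  79  78  83]
 [ 97  99 100  96 105 102  97  90  83  84  81  82 105]
 [102 102  97  90 101  96  86  86  84  81  87  92 113]
 [101 102  95  92  92  84  82  88  82  75  96 103 104]
 [ 89  97 100  88  88  84  86  82  77  68  89 105 100]
 [ 83  82  96  95  90  85  81  79  72  71  75 100 103]
 [ 79  79  88  93  90  87  75  74  69  70  66  86 101]
 [ 78  80  79  85  84  93  74  73  70  73  69  71  93]]
```

The lever's end disc is at (425,201), where the "on" position projects (425.6, 200.9). The handle tip edge is within about 1 px of its home prediction. Hand in.

```bash
python3 -c "
from workcell import workorder
print(workorder.hand_in())"
```

```text
the job is handed in; nothing more can be done
None
```

I carried out the whole job and handed it in at about 26 s of robot time. No verdict is reported.

**What I did:**
- Drew the silver tray out by its cross bar, about 170 mm, then set it down and let go.
- Lifted it by the long handle, carried it level and slid it into the tunnel. The back stop pushed back with 3–6 N, within 1 mm of where I expected it, and I released it there.
- Pushed the toggle over toward the box's +x and moved the arm clear.

**Last checks:**
- **Toggle:** the end of the lever sits at (425,201) in the wrist image, where the "on" position should appear (425.6, 200.9).
- **Tray:** the handle tip is within about 1 px (2–3 mm) of its home position in the side view. The contact force was about zero after I let go.
- **Arm:** it now hangs free and touches nothing.
- **Jar:** it is where it was, to within the network's accuracy of about 1 cm. I did not measure the other bystanders again, but the arm met no unexpected force.

**Weaker or disagreeing checks:**
- The nuts and balls can't be seen inside the tunnel. I last saw all five before lifting the tray; later views of it in the air, up to just before the tunnel, clearly showed the three nuts but not both balls.
- The network's handle positions in the side and top views were 2–6 cm off, because it marks the middle of whatever is visible. I relied on the pixel edges instead.
- My separate camera fits of the demagnetiser's position differed by up to 4 mm.

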